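Build up a twin-tyre feed roller on its assembly post

ROBOT

A 7-joint arm with a two-finger parallel gripper is mounted at the origin on the work surface; the furniture and walls round the work are solid. World frame = base frame: x ahead of the robot, y to its left, z up, the work surface at z = 0. Lengths are in m, angles in degrees, forces in N, time in s.
With the tool pointing down it reaches from about 0.425 to 0.875 m from the base axis. Payload 4.7 kg.
Tool frame: the origin (TCP) lies midway between the tips of the shut fingers; the grasp point (between the pads) lies 19 mm behind it (r.tcp_to_grasp is the distance from the TCP to the grasp point, in m); z points along the fingers, y is the line along which they close (so a half turn about z gives the same grasp; the last joint's range is limited). The gripper opens to 85 mm and grips with 20 to 120 N. Pads are 22 mm wide; open, the fingers measure 114 mm over their backs; the gripper's body (76 mm by 85 mm) begins 54 mm behind the grasp point. The pads swing forward as they close: fully open they stand 13 mm farther back than shut.
Start: joints at [-73.447, 18.392, -4.016, 83.108, 1.295, 78.541, -3.26], TCP at [0.176, 0.626, 0.231] pointing down, gripper open.
Joint ranges: [-163.93, 163.93], [-17.29, 119.83], [-79.2, 71.16], [3.27, 140.29], [-89.18, 269.18], [5.43, 117.66], [-154.24, 154.24]. Speed limits (degrees/s): [147.25, 147.25, 180, 180, 180, 180, 180].

INTERFACE

Orientations are given as a 3x3 rotation matrix whose columns are the frame's x, y, z axes.
In Python, from cell import r gives the robot as it stands.
- The arm moves only by the tool carry_out, never from a script. Its argument "increments" is a list of rows, each a list of 7 numbers: the gripper's target within -1 to 1 (fully open at 1, half-way at 0, shut at -1), then the shift along the tool's x, y, z in mm, then the turn, a rotation vector about the tool's x, y, z in rad. In form: [[claw, tx, ty, tz, ax, ay, az], ...]. A call has 1 to 5 rows; each row shifts and turns the commanded pose from where the row before left it, along the tool's axes as they then stand; what a row does not reach is not made up. A row lasts 1/12 s, in which the tool goes at most 41.7 mm and 7.16 degrees, less where a joint would pass 70% of its speed; a pose out of reach is approached as far as the arm can. A call is refused whole if a number of a shift passes 41.7 or a number of a turn 0.125, either way. A call with a gripper value outside its range is refused whole. The fingers move at their own pace and stop on an object; the grip force is fixed at half the most. Time passes only in rows, so rows that do not move let the fingers close. It gives the time, the measured TCP pose, the force, the opening and the grip force at its end, in the units of the state.
- r.sense(): the state, without advancing time (a new reading comes with each control period).
- r.capture(name): name is "scene" or "top" or "wrist"; returns a dict with "color" (400x640x3 uint8, red, green, blue), "fx", "fy", "cx", "cy" (pixels), "rvec" (rotation vector, rad) and "tvec" (3), from world to camera coordinates, as OpenCV has them. Camera axes: x right, y down, z forward; pixel columns grow to the right and rows downward; lengths in m; the calibration is good to about 2 mm. A picture is of the moment at which its call begins. There is no depth.
- r.hand_in(): hands the job in; it is judged then, once.
The state is a dict: "t": time; "q": joint angles; "qvel": joint speeds; "effort": joint torques, N m; "ee_pos": TCP position; "eef_rot": TCP orientation; "contact_force": force on the tool from outside, world axes, zero at the start; "torque": the same for the moment, N m; "width": finger opening in m; "grip_force": force on a finger pad.
Only numpy, scipy, OpenCV 4.12 (cv2) and the standard library are available. Lean on these libraries where they do the work, as an engineer would, in place of code of your own. Each camera call takes 0.05 s, during which the arm holds its last target. There are 200 camera calls.

TASK

Build up the feed roller on the upright post of the dark round stand: first the brass hub, flange down, then over its sleeve the black tyre, the green spacer ring and the blue tyre, in that order, and last the red knurled cap on the end of the post. Every part must sit fully down on the one beneath it. Do not push about or knock over the screw jar, the dropper bottle and the gauge block that stand among the parts.

Things in the scene. Friction and masses are not known exactly. Their poses are not given: they have to be found in the camera images.
- stand: Fixed assembly stand: round dark iron foot 100 mm across, 12 mm high (screw heads to 3 mm proud, 38 mm off the axis); on it a steel seat 40 mm across, its top 17 mm above the bench; from the seat a 12 mm steel post rises on the axis, tapering over its last 8 mm to a 5 mm tip 79 mm above the bench. Origin: centre of the foot's underside, on the post's axis; z up; yaw means nothing.
- hub: Brass hub, 160 g: flange 60 mm across, 7 mm thick; on it a sleeve 26 mm across up to 47 mm total height (top 3 mm bevelled outside); 15 mm through bore. Lies flange down: take it by the sleeve. Origin: centre of the flange's underside; z along its axis, up. On the stand: underside 17 mm, flange top 24 mm, sleeve top 64 mm above the bench, 15 mm of post showing above.
- black_tyre: Black tyre, 60 g: ring 56 mm across outside, bore 30 mm (the hub's sleeve is 26 mm), 16 mm high, two shallow grooves round it; rigid, both sides alike. Lies flat. Origin: centre of its underside; z along its axis, up; yaw means nothing. In place its underside is 24 mm above the bench.
- spacer: Green plastic spacer ring, 50 g: 60 mm across outside, bore 30 mm, 10 mm high. Lies flat. Origin: centre of its underside; z along its axis, up; yaw means nothing. In place its underside is 40 mm above the bench.
- blue_tyre: Blue tyre, 60 g: ring of the same size as the black one (56 mm outside, bore 30 mm, 16 mm high). Lies flat. Origin: centre of its underside; z along its axis, up; yaw means nothing. In place its underside is 50 mm above the bench.
- cap: Red knurled cap with a steel dot on top, 70 g: skirt 48 mm across, 6 mm high; above it a knob 36 mm across; 28 mm high in all; from below a blind bore 15 mm wide, 17 mm deep for the post's end. Stands bore down: take it by the knob. Origin: centre of its underside; z along its axis, up. In place it rests on the blue tyre, its underside 66 mm above the bench.
- screw_jar: Bystander, loose: pale translucent jar of small screws with a red screw cap, 52 mm across, 71 mm high. Origin: centre of its underside.
- bottle: Bystander, loose: amber dropper bottle with black bulb, 29 mm across, 98 mm high, easily tipped. Origin: centre of its underside.
- gauge: Bystander, loose: steel gauge block 30 x 60 x 20 mm (long side along its y). Origin: centre of its underside.
There are look-alikes about, which are no part of the job. Of the things that look like the blue_tyre, the middle-sized one is meant.

How it is judged:
By the outcome, as a careful person would: the job done as asked, in the order asked, and still so for the second after the job is handed in, with the robot touching nothing.
It also fails if it takes over 144 s, if anything falls off the work surface, if the arm or the gripper's body presses on something with over 40 N, if the wrist force passes 120 N, or if a joint passes its speed limit or range.

## Working session

There is one attempt and no reset: what is moved stays moved. The work goes in short steps, Python scripts to look and compute and a tool call to move; the robot and the scene stay as the last step left them, time stands still between calls to the robot, and variables do not carry over. Pictures are saved under pics/ and viewed, at most 14 in all, crops included, and the job is handed in when it is done.

Besides the shell and the picture viewer there is one more tool, called in YAML: its name, and indented under it one key for each argument. carry_out: Moves the arm, as the interface text tells. Its arguments: {"type":"object","properties":{"increments":{"type":"array","items":{"type":"array","items":{"type":"number"}}}},"required":["increments"]}

```bash
mkdir -p pics
cat > h.py <<'E'
from cell import r
import numpy as np, cv2
def snap(n,f):
    c=r.capture(n); cv2.imwrite('pics/'+f,c['color'][:,:,::-1]); np.save('pics/'+f+'.npy',{k:v for k,v in c.items() if k!='color'},allow_pickle=True); return c
def ray(c,uv,z):
    R=cv2.Rodrigues(np.array(c['rvec'],float))[0]; t=np.array(c['tvec'],float).ravel()
    o=-R.T@t; d=R.T@np.array([(uv[0]-c['cx'])/c['fx'],(uv[1]-c['cy'])/c['fy'],1])
    return o+d*(z-o[2])/d[2]
def load(f): return np.load('pics/'+f+'.npy',allow_pickle=True).item()
E
python3 - <<'E'
from h import *
for n in('top','scene'):
    c=snap(n,n+'1.png'); print(n,c['fx'],c['tvec'],c['rvec'])
s=r.sense(); print(s['t'],s['ee_pos'],s['eef_rot'],s['width'],r.tcp_to_grasp)
E
```

```text
top 449.973049602415 [-0.00464759  0.55630575  1.11433258] [ 2.1369511  -2.18906521  0.15935695]
scene 440.2042916675533 [-0.42068227  0.24363145  0.80746164] [ 2.06285876 -0.75475707  0.40126878]
0.1 [0.1763168  0.62511068 0.23029606] [[-9.62476556e-01  2.71364597e-01 -3.67351500e-04]
 [ 2.71364817e-01  9.62474962e-01 -1.75618821e-03]
 [-1.23000685e-04 -1.78997626e-03 -9.99998390e-01]] 0.08534579336669802 0.0187
```

View pics/top1.png

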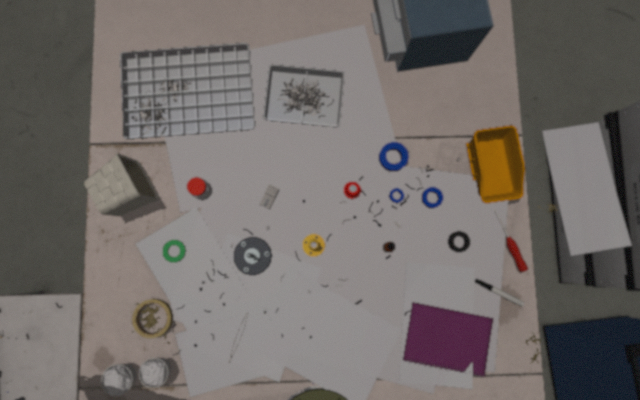

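View pics/scene1.png

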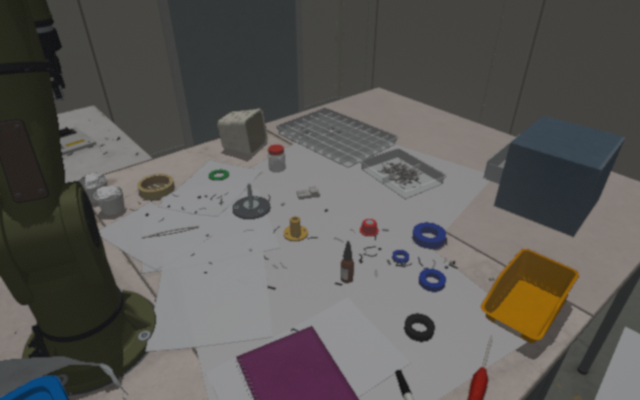

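Top view: stand (252,256), hub (314,245), spacer (174,251), cap (352,190), blue rings (393,157) large, (432,198) middle, (397,196) small; black tyre (459,241), bottle (389,247), jar (197,187), gauge (270,196). I'll enlarge it to get closer positions.

Run:
```python
from h import *
im=cv2.imread('pics/top1.png')
a=cv2.resize(im[145:285,150:310],None,fx=5,fy=5,interpolation=cv2.INTER_CUBIC)[:, :800]
b=cv2.resize(im[145:265,335:475],None,fx=5,fy=5,interpolation=cv2.INTER_CUBIC)
cv2.imwrite('pics/ta.png',a[:600]);cv2.imwrite('pics/tb.png',b)
c=load('top1.png')
# colour blobs
hsv=cv2.cvtColor(im,cv2.COLOR_BGR2HSV)
for n,lo,hi in(('blue',(105,120,60),(130,255,255)),('green',(50,80,50),(90,255,255)),('red',(0,150,80),(8,255,255)),('yel',(18,120,100),(35,255,255)),('dark',(0,0,0),(180,255,75))):
    m=cv2.inRange(hsv,np.array(lo),np.array(hi)); m=cv2.morphologyEx(m,cv2.MORPH_CLOSE,np.ones((3,3)))
    k,_,st,ce=cv2.connectedComponentsWithStats(m)
    for i in range(1,k):
        if 30<st[i,4]<1700 and 150<ce[i,0]<480 and 140<ce[i,1]<290: 
            x,y,w,h=st[i,:4]; u=(x+(w-1)/2,y+(h-1)/2); print(n,st[i],u,ray(c,u,.012)[:2].round(4), np.linalg.norm(ray(c,(x-.5,u[1]),.016)-ray(c,(x+w-.5,u[1]),.016)).round(4))
print('stand',ray(c,(252,256),.012))
```

```text
blue [380 143  28  27 391] (np.float64(393.5), np.float64(156.0)) [ 0.6971 -0.2147] 0.0744
blue [390 189  13  13  60] (np.float64(396.0), np.float64(195.0)) [ 0.5921 -0.2164] 0.0342
blue [423 188  19  19 167] (np.float64(432.0), np.float64(197.0)) [ 0.5846 -0.3111] 0.05
green [163 240  22  22 251] (np.float64(173.5), np.float64(250.5)) [0.4609 0.3627] 0.056
red [188 178  18  17 235] (np.float64(196.5), np.float64(186.0)) [0.6277 0.3057] 0.0467
red [345 183  16  15 128] (np.float64(352.5), np.float64(190.0)) [ 0.608  -0.1024] 0.042
yel [467 144   9  35  73] (np.float64(471.0), np.float64(161.0)) [ 0.6792 -0.4209] 0.024
yel [303 234  22  22 326] (np.float64(313.5), np.float64(244.5)) [0.4675 0.0033] 0.0566
dark [470 140  10  47 148] (np.float64(474.5), np.float64(163.0)) [ 0.6735 -0.4299] 0.0267
dark [200 184  11  15  63] (np.float64(205.0), np.float64(191.0)) [0.6139 0.2834] 0.0285
dark [448 232  22  20 242] (np.float64(458.5), np.float64(241.5)) [ 0.4661 -0.3736] 0.0573
dark [235 238  36  37 626] (np.float64(252.5), np.float64(256.0)) [0.4418 0.1606] 0.0919
dark [384 242  11  10  84] (np.float64(389.0), np.float64(246.5)) [ 0.4576 -0.192 ] 0.0285
stand [0.44187993 0.16189876 0.012     ]
```

View pics/ta.png

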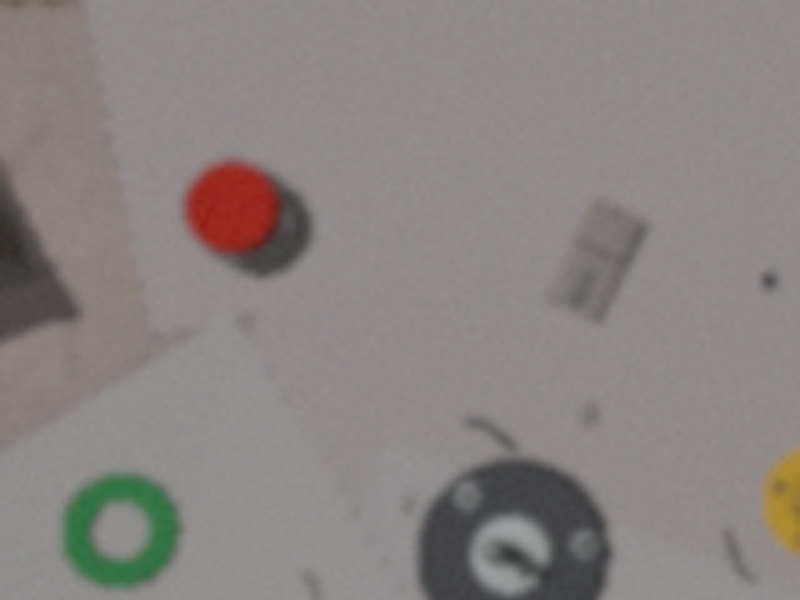

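View pics/tb.png

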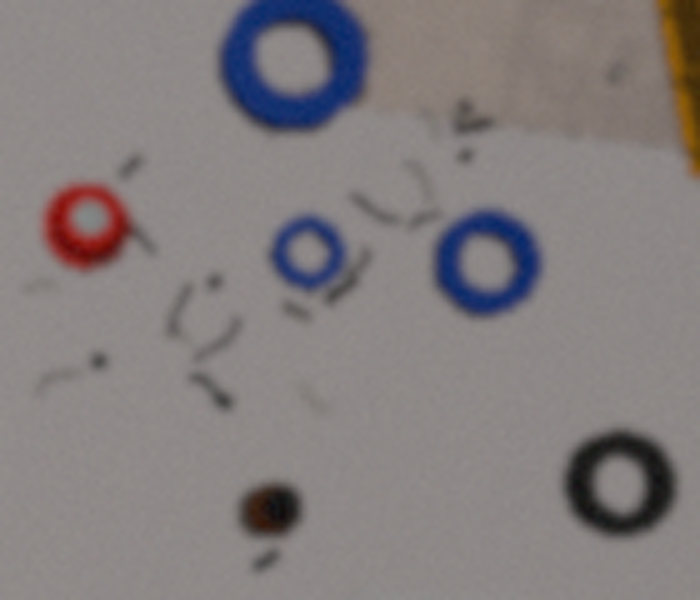

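Ray-plane intersections give these positions: stand (.442,.162), hub (.4675,.003), spacer (.461,.363), black tyre (.466,-.374), middle blue ring (.585,-.311, about 54 mm across), cap (.608,-.102). First I'll square the tool so that tool x = -X, y = Y, z = -Z, then go over the stand.

carry_out:
  increments:
    - [1,0,0,0,0,0,-0.092]
    - [1,0,0,0,0,0,-0.092]
    - [1,0,0,0,0,0,-0.091]
    - [1,-17.7,-30.9,0,0,0,0]
    - [1,-17.7,-30.9,0,0,0,0]

```text
t: 0.52
ee_pos: [0.21, 0.5639, 0.2299]
eef_rot: [[-1.0, -0.005, -0.002], [-0.005, 1.0, -0.001], [0.002, -0.001, -1.0]]
contact_force: [2.2, -0.4, 0.2]
width: 0.0853
grip_force: 0.0
```

carry_out:
  increments:
    - [1,-17.7,-30.9,0,0,0,0]
    - [1,-17.7,-30.9,0,0,0,0]
    - [1,-17.7,-30.9,0,0,0,0]
    - [1,-17.7,-30.9,0,0,0,0]
    - [1,-17.7,-30.9,0,0,0,0]

```text
t: 0.93
ee_pos: [0.3008, 0.4074, 0.2309]
eef_rot: [[-1.0, -0.0, -0.0], [-0.0, 1.0, -0.0], [0.0, -0.0, -1.0]]
contact_force: [0.7, 0.5, 0.9]
width: 0.0857
grip_force: 0.0
```

carry_out:
  increments:
    - [1,-17.7,-30.9,0,0,0,0]
    - [1,-17.7,-30.9,0,0,0,0]
    - [1,-17.7,-30.9,0,0,0,0]
    - [1,-17.7,-30.9,0,0,0,0]
    - [1,-17.7,-30.9,0,0,0,0]

```text
t: 1.35
ee_pos: [0.3892, 0.253, 0.2311]
eef_rot: [[-1.0, -0.0, -0.0], [-0.0, 1.0, 0.0], [0.0, 0.0, -1.0]]
contact_force: [1.0, 1.2, 0.3]
width: 0.0855
grip_force: 0.0
```

carry_out:
  increments:
    - [1,-17.7,-30.9,0,0,0,0]
    - [1,-17.7,-30.9,0,0,0,0]
    - [1,-17.7,-30.9,0,0,0,0]
    - [1,0,0,0,0,0,0]
    - [1,0,0,0,0,0,0]

```text
t: 1.77
ee_pos: [0.4426, 0.1601, 0.2311]
eef_rot: [[-1.0, 0.005, -0.0], [0.005, 1.0, 0.0], [0.0, 0.0, -1.0]]
contact_force: [0.4, 0.3, 0.7]
width: 0.0851
grip_force: 0.0
```

Run:
```python
from h import *
c=snap('wrist','w1.png'); s=r.sense(); print(s['t'],s['ee_pos'],s['eef_rot'].round(3) if hasattr(s['eef_rot'],'round') else s['eef_rot'],s['q'])
R=cv2.Rodrigues(np.array(c['rvec']))[0]; print('cam',-R.T@np.array(c['tvec']),R[2],c['fx'])
for p in((.442,.162,.079),(.442,.162,.012)): print(cv2.projectPoints(np.array([p]),np.array(c['rvec']),np.array(c['tvec']),np.array([[c['fx'],0,c['cx']],[0,c['fy'],c['cy']],[0,0,1]]),None)[0])
```

```text
1.8167 [0.4417912  0.16196957 0.23104486] [[-1.     0.001 -0.001]
 [ 0.001  1.     0.   ]
 [ 0.001  0.    -1.   ]] [-42.6717667   -4.27588791  18.4952017  108.13400739   1.35380478
  75.95627968  65.36880252]
cam [0.37317644 0.15899128 0.37365435] [ 2.71330752e-01 -7.83078058e-04 -9.62485849e-01] 304.6496567128093
[[[322.76275897 189.88373978]]]
[[[322.16684906 177.21498698]]]
```

View pics/w1.png

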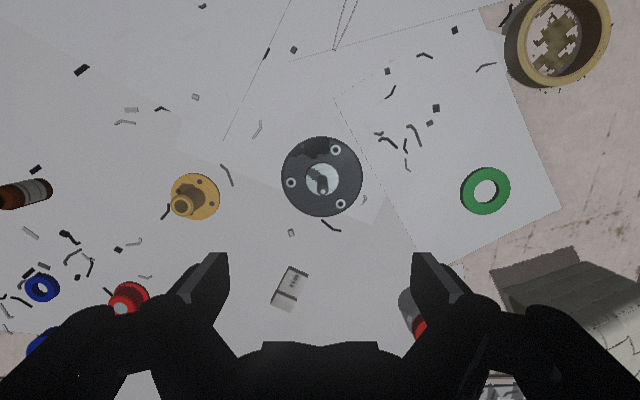

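The wrist view confirms the stand: foot centre (322,176.5) and post tip (323,190) match the projections of (.442,.162). Hub flange is at (195,196), sleeve top (182,206), spacer (485,190).

Run:
```python
from h import *
c=load('w1.png'); im=cv2.imread('pics/w1.png'); hsv=cv2.cvtColor(im,cv2.COLOR_BGR2HSV)
for n,lo,hi in(('green',(50,80,50),(90,255,255)),('yel',(15,90,80),(35,255,255))):
    m=cv2.inRange(hsv,np.array(lo),np.array(hi)); k,_,st,ce=cv2.connectedComponentsWithStats(m)
    for i in range(1,k):
        if st[i,4]>500 and ce[i][1]>120: print(n,st[i],ce[i])
print('stand',ray(c,(322,176.5),.012),ray(c,(323,190),.079))
print('hub',ray(c,(195,196.5),.007),ray(c,(182,206),.047))
print('spacer',ray(c,(485,190),.008))
cv2.imwrite('pics/wh.png',cv2.resize(im[160:235,155:235],None,fx=8,fy=8,interpolation=cv2.INTER_CUBIC)[:600])
```

```text
green [ 462  168   49   47 1299] [485.61431871 190.59892225]
yel [ 171  174   49   46 1325] [195.44301887 196.41207547]
stand [0.44112665 0.16180158 0.012     ] [0.44211955 0.16223516 0.079     ]
hub [0.46643437 0.00405801 0.007     ] [0.46712256 0.00518712 0.047     ]
spacer [0.45975297 0.36256781 0.008     ]
```

View pics/wh.png

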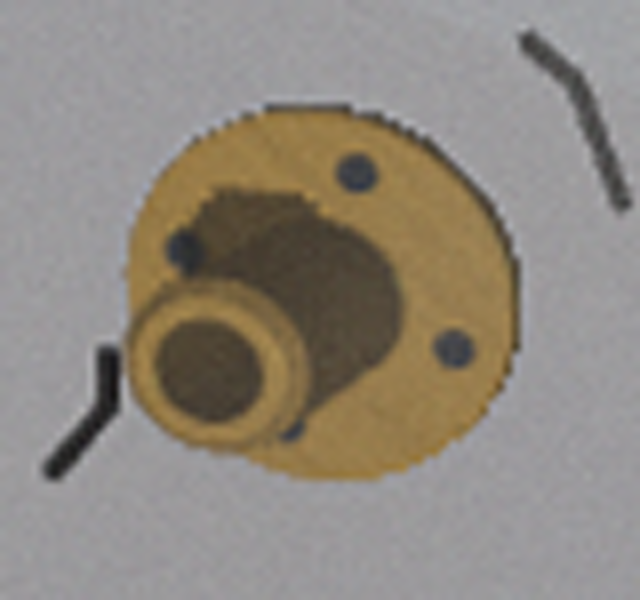

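carry_out:
  increments:
    - [1,-5,-31.5,20,0,0,0]
    - [1,-5,-31.5,20,0,0,0]
    - [1,-5,-31.5,20,0,0,0]
    - [1,-5,-31.5,20,0,0,0]
    - [1,-5.2,-31.5,20,0,0,0]

```text
t: 2.23
ee_pos: [0.4669, 0.0055, 0.1304]
eef_rot: [[-1.0, -0.004, 0.0], [-0.004, 1.0, 0.001], [-0.0, 0.001, -1.0]]
contact_force: [0.3, 0.2, -0.2]
width: 0.0857
grip_force: 0.0
```

carry_out:
  increments:
    - [1,0,0,30,0,0,0]
    - [1,0,0,10,0,0,0]
    - [1,0,0,0,0,0,0]
    - [1,0,0,0,0,0,0]

```text
t: 2.57
ee_pos: [0.467, 0.0068, 0.0914]
eef_rot: [[-1.0, -0.004, -0.001], [-0.004, 1.0, 0.0], [0.001, 0.0, -1.0]]
contact_force: [0.4, 0.1, 1.5]
width: 0.0854
grip_force: 0.0
```

Run:
```python
from h import *
c=snap('wrist','w2.png'); s=r.sense(); print(s['ee_pos'])
im=cv2.imread('pics/w2.png'); hsv=cv2.cvtColor(im,cv2.COLOR_BGR2HSV)
K=np.array([[c['fx'],0,c['cx']],[0,c['fy'],c['cy']],[0,0,1]])
print(cv2.projectPoints(np.array([[.467,.0045,.047],[.467,.0045,.007]]),np.array(c['rvec']),np.array(c['tvec']),K,None)[0])
```

```text
[0.46787866 0.00674485 0.09227252]
[[[318.11292043 228.49484202]]

 [[318.31613415 210.56993235]]]
```

View pics/w2.png

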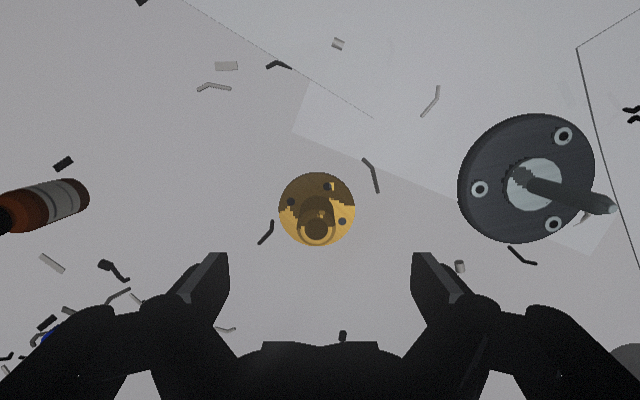

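Sleeve top at (317,229), as predicted. Descend with -2.5 mm in y and grip.

carry_out:
  increments:
    - [1,0,-2.5,30,0,0,0]
    - [1,0,0,30,0,0,0]
    - [1,0,0,19,0,0,0]
    - [1,0,0,0,0,0,0]
    - [-1,0,0,0,0,0,0]

```text
t: 3.03
ee_pos: [0.4678, 0.0033, 0.0131]
eef_rot: [[-1.0, -0.002, 0.0], [-0.002, 1.0, 0.0], [-0.0, 0.0, -1.0]]
contact_force: [0.7, -0.6, 0.5]
width: 0.0752
grip_force: 0.0
```

carry_out:
  increments:
    - [-1,0,0,0,0,0,0]
    - [-1,0,0,0,0,0,0]
    - [-1,0,0,0,0,0,0]
    - [-1,0,0,0,0,0,0]
    - [-1,0,0,0,0,0,0]

```text
t: 3.45
ee_pos: [0.4685, 0.0027, 0.0137]
eef_rot: [[-1.0, -0.0, 0.003], [-0.0, 1.0, 0.001], [-0.003, 0.001, -1.0]]
contact_force: [0.1, 0.8, 6.6]
width: 0.0237
grip_force: 59.7
```

carry_out:
  increments:
    - [-1,0,0,0,0,0,0]
    - [-1,0,0,0,0,0,0]
    - [-1,0,0,0,0,0,0]

```text
t: 3.7
ee_pos: [0.4685, 0.0027, 0.0137]
eef_rot: [[-1.0, -0.0, 0.002], [-0.0, 1.0, 0.001], [-0.002, 0.001, -1.0]]
contact_force: [-1.0, 0.9, 5.7]
width: 0.024
grip_force: 59.7
```

carry_out:
  increments:
    - [-1,0,0,-30,0,0,0]
    - [-1,0,0,-35,0,0,0]
    - [-1,0,0,-35,0,0,0]
    - [-1,0,0,-5,0,0,0]
    - [-1,5.2,31.8,0,0,0,0]

```text
t: 4.12
ee_pos: [0.4653, 0.0286, 0.1207]
eef_rot: [[-1.0, 0.009, 0.008], [0.009, 1.0, -0.001], [-0.008, -0.001, -1.0]]
contact_force: [0.5, -0.2, -2.1]
width: 0.0241
grip_force: 59.6
```

carry_out:
  increments:
    - [-1,5.2,31.8,0,0,0,0]
    - [-1,5.2,31.8,0,0,0,0]
    - [-1,5.2,31.8,0,0,0,0]
    - [-1,5.2,31.8,0,0,0,0]
    - [-1,0,0,0,0,0,0]

```text
t: 4.53
ee_pos: [0.4391, 0.1682, 0.1169]
eef_rot: [[-1.0, -0.009, -0.001], [-0.009, 1.0, 0.003], [0.001, 0.003, -1.0]]
contact_force: [0.4, 0.6, -1.2]
width: 0.0243
grip_force: 59.6
```

Run:
```python
from h import *
c=snap('wrist','w3.png'); s=r.sense(); print(s['ee_pos'],s['width'],s['contact_force'])
im=cv2.imread('pics/w3.png')
K=np.array([[c['fx'],0,c['cx']],[0,c['fy'],c['cy']],[0,0,1]])
x,y,z=s['ee_pos']
P=lambda p:cv2.projectPoints(np.array([p]),np.array(c['rvec']),np.array(c['tvec']),K,None)[0].ravel().round(1)
print('sleeve top',P((x,y,z-.012+.047)),'flange',P((x,y,z-.0055)),'post',P((.442,.162,.079)),P((.442,.162,.017)))
cv2.imwrite('pics/w3c.png',cv2.resize(im[120:300,220:420],None,fx=3.3,fy=3.3)[:600])
```

```text
[0.43985302 0.16468384 0.11681762] 0.024268484525394898 [-0.31273196 -2.0081908  -1.48567675]
sleeve top [314.4 299. ] flange [315.4 255.3] post [311.6 236.3] [313.2 208.4]
```

View pics/w3c.png

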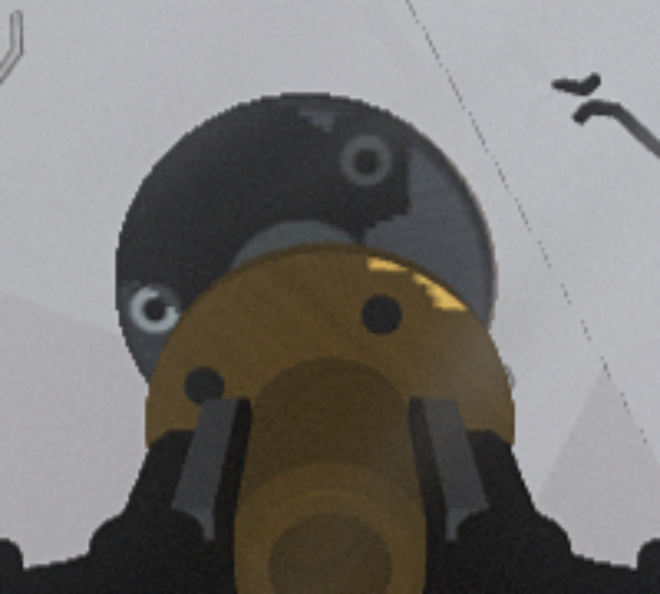

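Run:
```python
from h import *
c=load('w3.png'); s=r.sense(); print(s['ee_pos'])
print('sleeve',ray(c,(320,291.5),.150)); e=ray(c,(320,193.6),.110); e[0]+=.03; print('flange',e)
print('foot',ray(c,(312.7,207),.012), 'foot back edge+50', ray(c,(312.7,93/3.3+120),.012)+[.05,0,0])
```

```text
[0.43985302 0.16468384 0.11681762]
sleeve [0.4375726  0.16693265 0.15      ]
flange [0.43646671 0.16683563 0.11      ]
foot [0.4422915  0.16147649 0.012     ] foot back edge+50 [0.4430926  0.16133122 0.012     ]
```

Hub hangs about 5 mm off in x and y. Correct that, then lower in stages.

carry_out:
  increments:
    - [-1,-5,-5,0,0,0,0]
    - [-1,0,0,0,0,0,0]
    - [-1,0,0,10,0,0,0]
    - [-1,0,0,0,0,0,0]

```text
t: 4.92
ee_pos: [0.4455, 0.1544, 0.1055]
eef_rot: [[-1.0, 0.002, -0.002], [0.002, 1.0, -0.001], [0.002, -0.001, -1.0]]
contact_force: [-0.9, 0.7, -2.6]
width: 0.0238
grip_force: 59.6
```

Run:
```python
from h import *
c=snap('wrist','w4.png'); s=r.sense(); print(s['ee_pos'],s['contact_force'])
im=cv2.imread('pics/w4.png'); h=cv2.cvtColor(im,cv2.COLOR_BGR2HSV)
m=cv2.inRange(h,np.array((12,90,40)),np.array((32,255,255)))[150:260]
k,_,st,ce=cv2.connectedComponentsWithStats(m); i=1+st[1:,4].argmax(); x,y,w,hh=st[i,:4]; y+=150; print(st[i])
e=ray(c,(x+w/2-.5,y),.100)
print('flange',e+[.03,0,0])
```

```text
[0.44542479 0.15470993 0.10597027] [-0.58534707  0.22418237 -2.04046752]
[ 264   44  112   66 4771]
flange [0.44271574 0.15309818 0.1       ]
```

carry_out:
  increments:
    - [-1,0,4.5,0,0,0,0]
    - [-1,0,4,0,0,0,0]
    - [-1,0,0,0,0,0,0]
    - [-1,0,0,0,0,0,0]
    - [-1,0,0,0,0,0,0]

```text
t: 5.38
ee_pos: [0.4463, 0.1648, 0.1075]
eef_rot: [[-1.0, -0.001, 0.0], [-0.001, 1.0, 0.0], [-0.0, 0.0, -1.0]]
contact_force: [-1.1, -0.3, -2.0]
width: 0.0238
grip_force: 59.6
```

```bash
cat >> h.py <<'E'
def find(im,lo,hi,rows):
    m=cv2.inRange(cv2.cvtColor(im,cv2.COLOR_BGR2HSV),np.array(lo),np.array(hi))[rows[0]:rows[1]]
    k,_,st,ce=cv2.connectedComponentsWithStats(m); i=1+st[1:,4].argmax(); x,y,w,h,a=st[i]; return x,y+rows[0],w,h,a
def edge(f,lo,hi,rows,z,rad):
    "ring/flange held in the hand: centre from its far edge (top of picture) and its widest columns"
    c=snap('wrist',f); s=r.sense(); b=find(cv2.imread('pics/'+f),lo,hi,rows); e=ray(c,(b[0]+b[2]/2-.5,b[1]),z)
    print('t',s['t'],'ee',np.round(s['ee_pos'],4),'F',np.round(s['contact_force'],1),'w',round(s['width'],4),'box',b,'centre',(e+[rad,0,0]).round(4))
E
python3 -c "
from h import *
edge('w5.png',(12,90,40),(32,255,255),(150,260),.1,.03)"
```

```text
t 5.4333 ee [0.4463 0.1648 0.1075] F [-0.4  0.3 -2. ] w 0.0242 box (np.int32(264), np.int32(194), np.int32(100), np.int32(66), np.int32(4505)) centre [0.444  0.1604 0.1   ]
```

carry_out:
  increments:
    - [-1,1.5,0,8,0,0,0]
    - [-1,0,0,8,0,0,0]
    - [-1,0,0,8,0,0,0]
    - [-1,0,0,0,0,0,0]

```text
t: 5.77
ee_pos: [0.4437, 0.1637, 0.0812]
eef_rot: [[-1.0, -0.0, -0.002], [-0.0, 1.0, -0.002], [0.002, -0.002, -1.0]]
contact_force: [-0.7, -1.0, -2.6]
width: 0.0238
grip_force: 59.5
```

carry_out:
  increments:
    - [-1,0,0,8,0,0,0]
    - [-1,0,0,8,0,0,0]
    - [-1,0,0,8,0,0,0]
    - [-1,0,0,0,0,0,0]

```text
t: 6.1
ee_pos: [0.4439, 0.164, 0.0574]
eef_rot: [[-1.0, -0.0, -0.002], [-0.0, 1.0, -0.002], [0.002, -0.002, -1.0]]
contact_force: [0.6, -0.9, -3.6]
width: 0.0242
grip_force: 59.4
```

carry_out:
  increments:
    - [-1,0,0,8,0,0,0]
    - [-1,0,0,8,0,0,0]
    - [-1,0,0,6,0,0,0]
    - [-1,0,0,3,0,0,0]
    - [-1,0,0,0,0,0,0]

```text
t: 6.52
ee_pos: [0.4441, 0.1643, 0.0332]
eef_rot: [[-1.0, -0.0, -0.001], [-0.0, 1.0, -0.001], [0.001, -0.001, -1.0]]
contact_force: [0.7, -3.5, -4.2]
width: 0.0238
grip_force: 59.4
```

carry_out:
  increments:
    - [-1,0,0,2,0,0,0]
    - [-1,0,0,0,0,0,0]
    - [-1,0,0,0,0,0,0]

```text
t: 6.77
ee_pos: [0.4445, 0.1643, 0.032]
eef_rot: [[-1.0, -0.0, -0.0], [-0.0, 1.0, -0.0], [0.0, -0.0, -1.0]]
contact_force: [0.4, -3.6, -4.7]
width: 0.024
grip_force: 59.4
```

carry_out:
  increments:
    - [-1,0,0,1,0,0,0]
    - [1,0,0,0,0,0,0]
    - [1,0,0,0,0,0,0]
    - [1,0,0,0,0,0,0]
    - [1,0,0,0,0,0,0]

```text
t: 7.18
ee_pos: [0.4452, 0.1658, 0.0319]
eef_rot: [[-1.0, -0.001, 0.001], [-0.001, 1.0, 0.002], [-0.001, 0.002, -1.0]]
contact_force: [0.7, 0.5, -0.0]
width: 0.0713
grip_force: 0.0
```

carry_out:
  increments:
    - [1,0,0,0,0,0,0]
    - [1,0,0,0,0,0,0]
    - [1,0,0,-20,0,0,0]
    - [1,0,0,-30,0,0,0]
    - [1,0,0,-35,0,0,0]

```text
t: 7.6
ee_pos: [0.4432, 0.164, 0.1158]
eef_rot: [[-1.0, -0.0, -0.003], [-0.0, 1.0, -0.002], [0.003, -0.002, -1.0]]
contact_force: [1.2, 1.0, 0.3]
width: 0.0852
grip_force: 0.0
```

carry_out:
  increments:
    - [1,0,0,-35,0,0,0]
    - [1,0,0,-20,0,0,0]
    - [1,-1.5,-35.9,0,0,0,0]
    - [1,-1.5,-35.9,0,0,0,0]
    - [1,-1.5,-35.9,0,0,0,0]

```text
t: 8.02
ee_pos: [0.4495, 0.0563, 0.1721]
eef_rot: [[-1.0, -0.002, 0.002], [-0.002, 1.0, 0.001], [-0.002, 0.001, -1.0]]
contact_force: [0.8, -0.5, -0.9]
width: 0.0854
grip_force: 0.0
```

```bash
python3 -c "
from h import *
snap('wrist','w6.png'); print(r.sense()['ee_pos'])
im=cv2.imread('pics/w6.png');cv2.imwrite('pics/w6c.png',cv2.resize(im[60:300,260:560],None,fx=2.5,fy=2.5))"
```

```text
[0.4496315  0.04757447 0.17186442]
```

View pics/w6c.png

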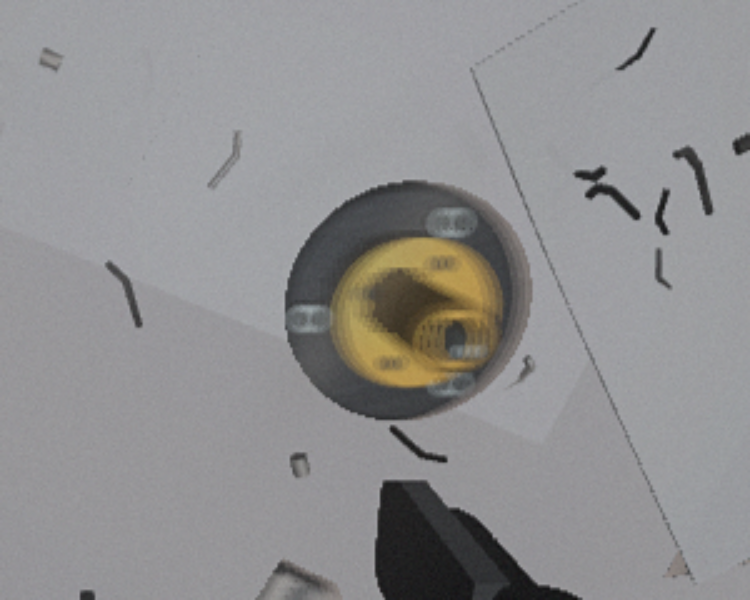

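Hub is flat on the stand with the post through its bore. On to the black tyre.

carry_out:
  increments:
    - [1,-1.4,-35.8,0,0,0,0]
    - [1,-1.4,-35.8,0,0,0,0]
    - [1,-1.4,-35.8,0,0,0,0]
    - [1,-1.4,-35.8,0,0,0,0]
    - [1,-1.4,-35.8,0,0,0,0]

```text
t: 8.48
ee_pos: [0.4562, -0.1234, 0.1716]
eef_rot: [[-1.0, -0.0, 0.001], [-0.0, 1.0, 0.001], [-0.001, 0.001, -1.0]]
contact_force: [0.0, 0.6, 0.1]
width: 0.0853
grip_force: 0.0
```

carry_out:
  increments:
    - [1,-1.4,-35.8,0,0,0,0]
    - [1,-1.4,-35.8,0,0,0,0]
    - [1,-1.4,-35.8,0,0,0,0]
    - [1,-1.4,-35.8,0,0,0,0]
    - [1,-1.4,-35.8,0,0,0,0]

```text
t: 8.9
ee_pos: [0.4636, -0.3023, 0.1715]
eef_rot: [[-1.0, -0.001, 0.001], [-0.001, 1.0, 0.0], [-0.001, 0.0, -1.0]]
contact_force: [-0.2, 0.2, 0.1]
width: 0.0856
grip_force: 0.0
```

carry_out:
  increments:
    - [1,-1.4,-35.8,0,0,0,0]
    - [1,-1.4,-35.8,0,0,0,0]
    - [1,0,0,0,0,0,0]
    - [1,0,0,0,0,0,0]
    - [1,0,0,0,0,0,0]

```text
t: 9.32
ee_pos: [0.4662, -0.3719, 0.1708]
eef_rot: [[-1.0, -0.0, -0.001], [-0.0, 1.0, 0.001], [0.001, 0.001, -1.0]]
contact_force: [-0.2, 0.1, -0.1]
width: 0.0854
grip_force: 0.0
```

```bash
python3 -c "
from h import *
c=snap('wrist','w7.png'); s=r.sense();print(s['ee_pos'],s['q'])
im=cv2.imread('pics/w7.png')
m=cv2.inRange(cv2.cvtColor(im,cv2.COLOR_BGR2GRAY),0,75)[100:250]
k,_,st,ce=cv2.connectedComponentsWithStats(m)
for i in range(1,k):
  if st[i,4]>400:
    x,y,w,h,a=st[i];y+=100;print(st[i],ray(c,(x+w/2-.5,y+h/2-.5),.011))"
```

```text
[ 0.46668419 -0.37104501  0.17094809] [ -6.12925989  18.89965602  51.21873794  97.17109032 -15.51487571
  71.43802676 138.69290924]
[  25    0   78  150 6322] [ 0.45139898 -0.62985517  0.011     ]
[  91    0   52  150 3469] [ 0.45142074 -0.57676035  0.011     ]
[ 133    3   65   98 2303] [ 0.42857258 -0.52500262  0.011     ]
[ 290   62   55   55 1802] [ 0.46642475 -0.3756917   0.011     ]
[ 483   66   93   42 2105] [ 0.46392499 -0.16029185  0.011     ]
```

View pics/w7.png

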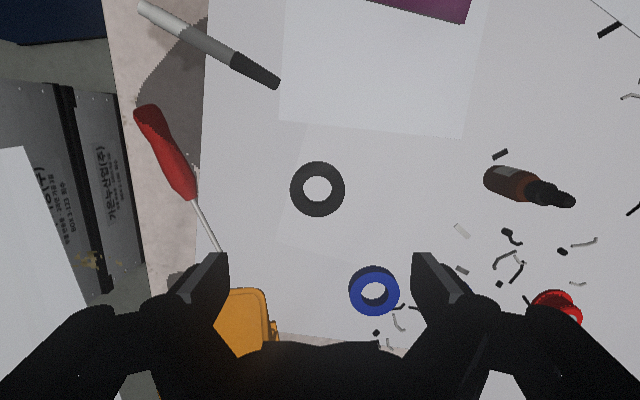

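Black tyre at (317,189) → (.4665,-.3757), with the way clear. Go down and grip.

carry_out:
  increments:
    - [1,0,-4,20,0,0,0]
    - [1,0,0,35,0,0,0]
    - [1,0,0,35,0,0,0]
    - [1,0,0,35,0,0,0]
    - [1,0,0,25,0,0,0]

```text
t: 9.78
ee_pos: [0.4665, -0.3729, 0.0187]
eef_rot: [[-1.0, -0.004, -0.001], [-0.004, 1.0, 0.003], [0.001, 0.003, -1.0]]
contact_force: [-0.1, -0.0, -0.0]
width: 0.0859
grip_force: 0.0
```

carry_out:
  increments:
    - [1,0,0,15,0,0,0]
    - [1,0,0,5,0,0,0]
    - [1,0,0,0,0,0,0]
    - [1,0,0,0,0,0,0]

```text
t: 10.12
ee_pos: [0.4673, -0.3768, 0.0028]
eef_rot: [[-1.0, -0.001, 0.002], [-0.001, 1.0, -0.001], [-0.002, -0.001, -1.0]]
contact_force: [0.0, -0.7, 0.0]
width: 0.085
grip_force: 0.0
```

carry_out:
  increments:
    - [-1,0,0,0,0,0,0]
    - [-1,0,0,0,0,0,0]
    - [-1,0,0,0,0,0,0]
    - [-1,0,0,0,0,0,0]
    - [-1,0,0,0,0,0,0]

```text
t: 10.53
ee_pos: [0.4673, -0.3772, 0.0036]
eef_rot: [[-1.0, 0.0, 0.003], [0.0, 1.0, -0.0], [-0.003, -0.0, -1.0]]
contact_force: [-1.3, 2.8, 10.0]
width: 0.0528
grip_force: 61.0
```

carry_out:
  increments:
    - [-1,0,0,-20,0,0,0]
    - [-1,0,0,-35,0,0,0]
    - [-1,0,0,-35,0,0,0]
    - [-1,0,0,-35,0,0,0]
    - [-1,0,0,-30,0,0,0]

```text
t: 10.95
ee_pos: [0.4662, -0.3773, 0.1593]
eef_rot: [[-1.0, 0.001, 0.002], [0.001, 1.0, -0.001], [-0.002, -0.001, -1.0]]
contact_force: [0.8, -0.8, -1.0]
width: 0.0531
grip_force: 63.3
```

carry_out:
  increments:
    - [-1,0,0,0,0,0,0]
    - [-1,1.7,35.8,0,0,0,0]
    - [-1,1.7,35.8,0,0,0,0]
    - [-1,1.7,35.8,0,0,0,0]
    - [-1,1.7,35.8,0,0,0,0]

```text
t: 11.37
ee_pos: [0.4587, -0.2322, 0.1561]
eef_rot: [[-1.0, 0.001, 0.0], [0.001, 1.0, 0.0], [-0.0, 0.0, -1.0]]
contact_force: [-0.1, 0.3, -0.8]
width: 0.0534
grip_force: 63.4
```

carry_out:
  increments:
    - [-1,1.7,35.8,0,0,0,0]
    - [-1,1.7,35.8,0,0,0,0]
    - [-1,1.7,35.8,0,0,0,0]
    - [-1,1.7,35.8,0,0,0,0]
    - [-1,1.7,35.8,0,0,0,0]

```text
t: 11.78
ee_pos: [0.4504, -0.0528, 0.1567]
eef_rot: [[-1.0, 0.0, 0.002], [0.0, 1.0, 0.001], [-0.002, 0.001, -1.0]]
contact_force: [0.9, -0.6, -0.8]
width: 0.0529
grip_force: 63.4
```

carry_out:
  increments:
    - [-1,1.7,35.8,0,0,0,0]
    - [-1,1.7,35.8,0,0,0,0]
    - [-1,1.7,35.8,0,0,0,0]
    - [-1,1.7,35.8,0,0,0,0]
    - [-1,1.7,35.8,0,0,0,0]

```text
t: 12.2
ee_pos: [0.4419, 0.1262, 0.1566]
eef_rot: [[-1.0, 0.0, 0.001], [0.0, 1.0, 0.001], [-0.001, 0.001, -1.0]]
contact_force: [0.9, -0.3, -0.6]
width: 0.0533
grip_force: 63.4
```

carry_out:
  increments:
    - [-1,0,36,0,0,0,0]
    - [-1,0,0,0,0,0,0]
    - [-1,0,0,0,0,0,0]
    - [-1,0,0,0,0,0,0]
    - [-1,0,0,0,0,0,0]

```text
t: 12.62
ee_pos: [0.4424, 0.1591, 0.1563]
eef_rot: [[-1.0, 0.002, 0.0], [0.002, 1.0, -0.0], [-0.0, -0.0, -1.0]]
contact_force: [1.3, -0.5, 0.1]
width: 0.0531
grip_force: 63.4
```

```bash
python3 -c "
from h import *
c=snap('wrist','w8.png'); s=r.sense();print(s['t'],s['ee_pos'],s['contact_force'],s['width'])
im=cv2.imread('pics/w8.png');cv2.imwrite('pics/w8c.png',cv2.resize(im[120:320,200:440],None,fx=3,fy=3))"
```

```text
12.6667 [0.44241841 0.15906505 0.1563397 ] [-0.41414717  0.19733357 -0.25395745] 0.052862697369075284
```

View pics/w8c.png

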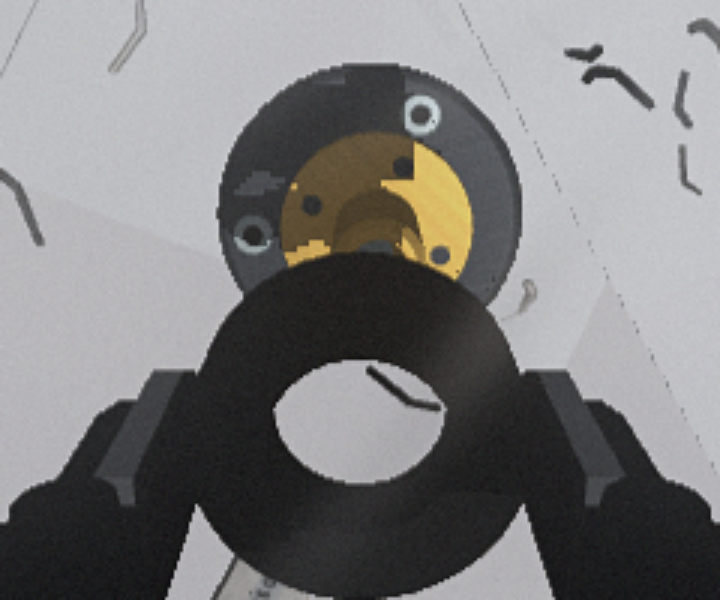

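Tyre is held level, columns 265–374 (centre 320), far edge row 204, near edge row 319. Hub flange is centred at col 325.5, row about 164 at its far edge.

```bash
python3 -c "
from h import *
c=load('w8.png')
a=ray(c,(320,204),.153);b=ray(c,(320,319.3),.169);print(a,b,(a+b)/2)
print('hub',ray(c,(325.5,132/3+120),.017)+[.03,0,0],'foot',ray(c,(200+369.5/3,120+64/3),.002)+[.05,0,0])"
```

```text
[0.41423086 0.15802938 0.153     ] [0.4691251  0.15790228 0.169     ] [0.44167798 0.15796583 0.161     ]
hub [0.44423852 0.16337267 0.017     ] foot [0.44469211 0.16136626 0.002     ]
```

carry_out:
  increments:
    - [-1,-1.5,4.5,0,0,0,0]
    - [-1,0,0,25,0,0,0]
    - [-1,0,0,25,0,0,0]
    - [-1,0,0,15,0,0,0]
    - [-1,0,0,0,0,0,0]

```text
t: 13.08
ee_pos: [0.4415, 0.1635, 0.0883]
eef_rot: [[-1.0, 0.001, -0.005], [0.001, 1.0, -0.003], [0.005, -0.003, -1.0]]
contact_force: [-0.4, -0.5, -1.3]
width: 0.0528
grip_force: 63.4
```

carry_out:
  increments:
    - [-1,0,0,12,0,0,0]
    - [-1,0,0,8,0,0,0]
    - [-1,0,0,6,0,0,0]
    - [-1,0,0,0,0,0,0]

```text
t: 13.42
ee_pos: [0.4433, 0.1647, 0.0648]
eef_rot: [[-1.0, 0.0, -0.001], [0.0, 1.0, -0.001], [0.001, -0.001, -1.0]]
contact_force: [-0.5, 1.1, -0.5]
width: 0.0527
grip_force: 63.4
```

carry_out:
  increments:
    - [-1,0,0,6,0,0,0]
    - [-1,0,0,6,0,0,0]
    - [-1,0,0,6,0,0,0]
    - [-1,0,0,0,0,0,0]

```text
t: 13.75
ee_pos: [0.4429, 0.1647, 0.0462]
eef_rot: [[-1.0, -0.0, -0.002], [-0.0, 1.0, -0.001], [0.002, -0.001, -1.0]]
contact_force: [-0.4, -1.0, -1.2]
width: 0.053
grip_force: 63.4
```

carry_out:
  increments:
    - [-1,0,0,6,0,0,0]
    - [-1,0,0,6,0,0,0]
    - [-1,0,0,4,0,0,0]
    - [-1,0,0,2,0,0,0]
    - [-1,0,0,0,0,0,0]

```text
t: 14.17
ee_pos: [0.4433, 0.1648, 0.0287]
eef_rot: [[-1.0, -0.0, -0.001], [-0.0, 1.0, -0.001], [0.001, -0.001, -1.0]]
contact_force: [0.1, 0.0, -0.5]
width: 0.0531
grip_force: 63.4
```

carry_out:
  increments:
    - [-1,0,0,1,0,0,0]
    - [-1,0,0,0,0,0,0]
    - [1,0,0,0,0,0,0]
    - [1,0,0,0,0,0,0]
    - [1,0,0,0,0,0,0]

```text
t: 14.58
ee_pos: [0.4439, 0.1652, 0.0286]
eef_rot: [[-1.0, -0.0, 0.0], [-0.0, 1.0, 0.0], [-0.0, 0.0, -1.0]]
contact_force: [-0.3, 0.5, 0.0]
width: 0.085
grip_force: 0.0
```

carry_out:
  increments:
    - [1,0,0,0,0,0,0]
    - [1,0,0,-20,0,0,0]
    - [1,0,0,-35,0,0,0]
    - [1,0,0,-35,0,0,0]
    - [1,0,0,-35,0,0,0]

```text
t: 15.0
ee_pos: [0.4433, 0.1647, 0.1547]
eef_rot: [[-1.0, 0.0, -0.0], [0.0, 1.0, -0.0], [0.0, -0.0, -1.0]]
contact_force: [1.5, 0.8, 0.1]
width: 0.0852
grip_force: 0.0
```

carry_out:
  increments:
    - [1,-3.3,39.5,0,0,0,0]
    - [1,-3.3,39.5,0,0,0,0]
    - [1,-3.3,39.5,0,0,0,0]
    - [1,-3.3,39.5,0,0,0,0]
    - [1,-3.3,39.5,0,0,0,0]

```text
t: 15.42
ee_pos: [0.46, 0.3646, 0.1536]
eef_rot: [[-1.0, -0.0, 0.0], [-0.0, 1.0, 0.001], [-0.0, 0.001, -1.0]]
contact_force: [0.5, 0.2, 0.7]
width: 0.0855
grip_force: 0.0
```

carry_out:
  increments:
    - [1,0,0,0,0,0,0]
    - [1,0,0,0,0,0,0]
    - [1,0,0,0,0,0,0]
    - [1,0,0,0,0,0,0]

```text
t: 15.75
ee_pos: [0.4607, 0.3608, 0.1533]
eef_rot: [[-1.0, 0.002, 0.0], [0.002, 1.0, -0.001], [-0.0, -0.001, -1.0]]
contact_force: [0.2, -0.3, -0.3]
width: 0.0854
grip_force: 0.0
```

```bash
python3 -c "
from h import *
c=snap('wrist','w9.png'); s=r.sense();print(s['t'],s['ee_pos'],s['width'])
x,y,w,h,a=find(cv2.imread('pics/w9.png'),(50,80,40),(90,255,255),(60,300));print(x,y,w,h,a,ray(c,(x+w/2-.5,y+h/2-.5),.006))
print(ray(c,(x+w/2,y),.0)+[.03,0,0])"
```

```text
15.8 [0.46073196 0.36076615 0.15347809] 0.08546563176691993
293 174 61 48 1623 [0.46668942 0.36276055 0.006     ]
[0.47441276 0.36329343 0.        ]
```

View pics/w9.png

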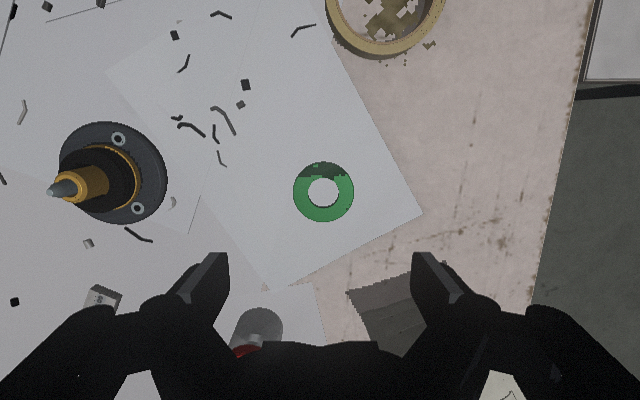

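Spacer at (323.5,191.5) → (.4607,.3628); the black tyre sits low on the hub flange in the left of the view.

carry_out:
  increments:
    - [1,0,2,25,0,0,0]
    - [1,0,0,35,0,0,0]
    - [1,0,0,35,0,0,0]
    - [1,0,0,35,0,0,0]
    - [1,0,0,14,0,0,0]

```text
t: 16.22
ee_pos: [0.458, 0.3611, 0.0052]
eef_rot: [[-1.0, 0.002, -0.005], [0.002, 1.0, -0.004], [0.005, -0.004, -1.0]]
contact_force: [-1.0, -1.0, 0.4]
width: 0.0851
grip_force: 0.0
```

carry_out:
  increments:
    - [1,0,0,9,0,0,0]
    - [1,0,0,0,0,0,0]
    - [1,0,0,0,0,0,0]
    - [1,0,0,0,0,0,0]

```text
t: 16.55
ee_pos: [0.4616, 0.3652, 0.0023]
eef_rot: [[-1.0, 0.0, 0.003], [0.0, 1.0, 0.002], [-0.003, 0.002, -1.0]]
contact_force: [0.2, -0.0, 1.1]
width: 0.0855
grip_force: 0.0
```

carry_out:
  increments:
    - [-1,0,0,0,0,0,0]
    - [-1,0,0,0,0,0,0]
    - [-1,0,0,0,0,0,0]
    - [-1,0,0,0,0,0,0]
    - [-1,0,0,0,0,0,0]

```text
t: 16.97
ee_pos: [0.461, 0.3654, 0.0025]
eef_rot: [[-1.0, -0.0, 0.001], [-0.0, 1.0, 0.002], [-0.001, 0.002, -1.0]]
contact_force: [-1.3, -1.5, 9.8]
width: 0.0558
grip_force: 61.5
```

carry_out:
  increments:
    - [-1,0,0,-20,0,0,0]
    - [-1,0,0,-35,0,0,0]
    - [-1,0,0,-35,0,0,0]
    - [-1,0,0,-35,0,0,0]
    - [-1,0,0,-10,0,0,0]

```text
t: 17.38
ee_pos: [0.4629, 0.3667, 0.142]
eef_rot: [[-1.0, -0.0, 0.007], [-0.0, 1.0, 0.007], [-0.007, 0.007, -1.0]]
contact_force: [1.2, 1.0, 0.3]
width: 0.0552
grip_force: 63.6
```

carry_out:
  increments:
    - [-1,2.9,-33.5,0,0,0,0]
    - [-1,2.9,-33.5,0,0,0,0]
    - [-1,2.9,-33.5,0,0,0,0]
    - [-1,2.9,-33.5,0,0,0,0]
    - [-1,2.9,-33.5,0,0,0,0]

```text
t: 17.8
ee_pos: [0.4452, 0.1956, 0.1353]
eef_rot: [[-1.0, -0.001, 0.0], [-0.001, 1.0, 0.0], [-0.0, 0.0, -1.0]]
contact_force: [1.1, -0.8, 0.1]
width: 0.0557
grip_force: 63.6
```

carry_out:
  increments:
    - [-1,2.9,-33.5,0,0,0,0]
    - [-1,0,0,0,0,0,0]
    - [-1,0,0,0,0,0,0]
    - [-1,0,0,0,0,0,0]
    - [-1,0,0,0,0,0,0]

```text
t: 18.22
ee_pos: [0.4428, 0.165, 0.1354]
eef_rot: [[-1.0, -0.002, 0.0], [-0.002, 1.0, 0.0], [-0.0, 0.0, -1.0]]
contact_force: [0.3, -0.6, -1.0]
width: 0.0555
grip_force: 63.6
```

```bash
python3 -c "
from h import *
c=snap('wrist','w10.png'); s=r.sense();print(s['t'],s['ee_pos'],s['contact_force'],s['width'])
im=cv2.imread('pics/w10.png')
b=find(im,(50,60,20),(95,255,255),(100,330));print('green',b)
x,y,w,h,a=b; z=s['ee_pos'][2]-.0025
print(ray(c,(x+w/2-.5,y),z)+[.03,0,0], ray(c,(x+w/2-.5,y+h-1),z+.01)-[.03,0,0])
cv2.imwrite('pics/w10c.png',cv2.resize(im[120:320,200:440],None,fx=3,fy=3))"
```

```text
18.2667 [0.44277143 0.16499066 0.13535459] [-0.00517891 -0.38051336 -0.61696749] 0.0551823507549367
green (np.int32(262), np.int32(202), np.int32(116), np.int32(115), np.int32(8270))
[0.44338615 0.16349595 0.13285459] [0.44145529 0.16359766 0.14285459]
```

View pics/w10c.png

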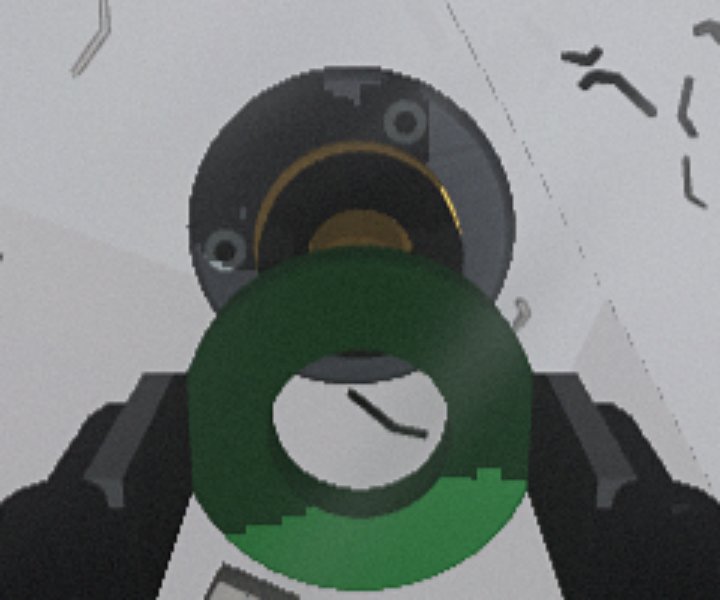

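Spacer (col 320) lines up with sleeve (col 320) and black tyre. Lower it.

carry_out:
  increments:
    - [-1,-1,0,25,0,0,0]
    - [-1,0,0,25,0,0,0]
    - [-1,0,0,12,0,0,0]
    - [-1,0,0,0,0,0,0]
    - [-1,0,0,6,0,0,0]

```text
t: 18.68
ee_pos: [0.4443, 0.1646, 0.0676]
eef_rot: [[-1.0, -0.002, 0.001], [-0.002, 1.0, 0.0], [-0.001, 0.0, -1.0]]
contact_force: [0.0, 0.3, 0.3]
width: 0.0553
grip_force: 63.6
```

carry_out:
  increments:
    - [-1,0,0,5,0,0,0]
    - [-1,0,0,5,0,0,0]
    - [-1,0,0,0,0,0,0]

```text
t: 18.93
ee_pos: [0.4437, 0.1637, 0.057]
eef_rot: [[-1.0, -0.001, -0.0], [-0.001, 1.0, -0.0], [0.0, -0.0, -1.0]]
contact_force: [0.5, -0.4, -0.7]
width: 0.0552
grip_force: 63.6
```

carry_out:
  increments:
    - [-1,0,0,5,0,0,0]
    - [-1,0,0,5,0,0,0]
    - [-1,0,0,3,0,0,0]
    - [-1,0,0,0,0,0,0]
    - [-1,0,0,0,0,0,0]

```text
t: 19.35
ee_pos: [0.4437, 0.1635, 0.0441]
eef_rot: [[-1.0, -0.0, -0.0], [-0.0, 1.0, -0.0], [0.0, -0.0, -1.0]]
contact_force: [-0.6, 0.7, -0.5]
width: 0.0551
grip_force: 63.6
```

carry_out:
  increments:
    - [-1,0,0,1.5,0,0,0]
    - [-1,0,0,0,0,0,0]
    - [1,0,0,0,0,0,0]
    - [1,0,0,0,0,0,0]
    - [1,0,0,0,0,0,0]

```text
t: 19.77
ee_pos: [0.444, 0.1637, 0.043]
eef_rot: [[-1.0, -0.0, 0.0], [-0.0, 1.0, 0.0], [-0.0, 0.0, -1.0]]
contact_force: [-0.1, 0.5, -0.6]
width: 0.0852
grip_force: 0.0
```

carry_out:
  increments:
    - [1,0,0,0,0,0,0]
    - [1,0,0,-20,0,0,0]
    - [1,0,0,-35,0,0,0]
    - [1,0,0,-35,0,0,0]
    - [1,0,0,-25,0,0,0]

```text
t: 20.18
ee_pos: [0.4446, 0.1637, 0.1606]
eef_rot: [[-1.0, 0.0, 0.002], [0.0, 1.0, 0.001], [-0.002, 0.001, -1.0]]
contact_force: [-0.0, 0.4, 0.0]
width: 0.0855
grip_force: 0.0
```

carry_out:
  increments:
    - [1,-10.1,-33.9,0,0,0,0]
    - [1,-10.1,-33.9,0,0,0,0]
    - [1,-10.1,-33.9,0,0,0,0]
    - [1,-10.1,-33.9,0,0,0,0]
    - [1,-10.1,-33.9,0,0,0,0]

```text
t: 20.6
ee_pos: [0.4946, -0.0074, 0.1582]
eef_rot: [[-1.0, -0.001, 0.001], [-0.001, 1.0, 0.001], [-0.001, 0.001, -1.0]]
contact_force: [1.2, 0.3, 0.4]
width: 0.0853
grip_force: 0.0
```

carry_out:
  increments:
    - [1,-10.1,-33.9,0,0,0,0]
    - [1,-10.1,-33.9,0,0,0,0]
    - [1,-10.1,-33.9,0,0,0,0]
    - [1,-10.1,-33.9,0,0,0,0]
    - [1,-10.1,-33.9,0,0,0,0]

```text
t: 21.02
ee_pos: [0.5453, -0.1769, 0.158]
eef_rot: [[-1.0, -0.001, 0.001], [-0.001, 1.0, 0.0], [-0.001, 0.0, -1.0]]
contact_force: [0.0, 1.0, 1.1]
width: 0.0854
grip_force: 0.0
```

carry_out:
  increments:
    - [1,-10.1,-33.9,0,0,0,0]
    - [1,-10.1,-33.9,0,0,0,0]
    - [1,-10.1,-33.9,0,0,0,0]
    - [1,-10.1,-33.9,0,0,0,0]
    - [1,0,0,0,0,0,0]

```text
t: 21.43
ee_pos: [0.5838, -0.3197, 0.1573]
eef_rot: [[-1.0, 0.008, -0.001], [0.008, 1.0, -0.007], [0.001, -0.007, -1.0]]
contact_force: [-1.3, -0.9, 0.6]
width: 0.0854
grip_force: 0.0
```

carry_out:
  increments:
    - [1,0,0,0,0,0,0]
    - [1,0,0,0,0,0,0]
    - [1,0,0,0,0,0,0]

```text
t: 21.68
ee_pos: [0.5857, -0.3091, 0.1576]
eef_rot: [[-1.0, -0.002, 0.0], [-0.002, 1.0, 0.002], [-0.0, 0.002, -1.0]]
contact_force: [-0.1, 0.6, 0.2]
width: 0.0854
grip_force: 0.0
```

```bash
python3 -c "
from h import *
c=snap('wrist','w11.png'); s=r.sense();print(s['t'],s['ee_pos'],s['width'],s['q'])
im=cv2.imread('pics/w11.png');m=cv2.inRange(cv2.cvtColor(im,cv2.COLOR_BGR2HSV),np.array((105,100,30)),np.array((130,255,255)))
k,_,st,ce=cv2.connectedComponentsWithStats(m)
for i in range(1,k):
  if st[i,4]>150:
    x,y,w,h,a=st[i];print(st[i],ray(c,(x+w/2-.5,y+h/2-.5),.008),np.linalg.norm(ray(c,(x-.5,y+h/2),.012)-ray(c,(x+w-.5,y+h/2),.012)))"
```

```text
21.7333 [ 0.58581925 -0.30890684  0.15782453] 0.08550705352388484 [ -7.53359976  27.24864761  44.62145432  87.98257615 -19.75174116
  72.91585061 129.91055036]
[ 288  174   58   46 1339] [ 0.59129101 -0.31316615  0.008     ] 0.056646674087119236
[393 180  40  38 831] [ 0.593191   -0.21791148  0.008     ] 0.039190569921587946
[ 373  256   54   74 1920] [ 0.69881218 -0.22306127  0.008     ] 0.05793020205401074
```

Middle ring is 56.6 mm across, so it is the right one. Descend and grip at (.585,-.3125).

carry_out:
  increments:
    - [1,0.5,-3.5,25,0,0,0]
    - [1,0,0,35,0,0,0]
    - [1,0,0,35,0,0,0]
    - [1,0,0,35,0,0,0]
    - [1,0,0,15,0,0,0]

```text
t: 22.15
ee_pos: [0.5829, -0.3106, 0.0084]
eef_rot: [[-1.0, -0.003, -0.005], [-0.003, 1.0, 0.004], [0.005, 0.004, -1.0]]
contact_force: [-0.5, 0.2, -1.5]
width: 0.0851
grip_force: 0.0
```

carry_out:
  increments:
    - [1,0,0,11,0,0,0]
    - [1,0,0,0,0,0,0]
    - [1,0,0,0,0,0,0]
    - [1,0,0,0,0,0,0]

```text
t: 22.48
ee_pos: [0.5864, -0.3153, 0.0042]
eef_rot: [[-1.0, -0.0, 0.004], [-0.0, 1.0, -0.001], [-0.004, -0.001, -1.0]]
contact_force: [0.7, -0.8, 0.4]
width: 0.0855
grip_force: 0.0
```

carry_out:
  increments:
    - [-1,0,0,0,0,0,0]
    - [-1,0,0,0,0,0,0]
    - [-1,0,0,0,0,0,0]
    - [-1,0,0,0,0,0,0]
    - [-1,0,0,0,0,0,0]

```text
t: 22.9
ee_pos: [0.5859, -0.3148, 0.0041]
eef_rot: [[-1.0, -0.0, 0.003], [-0.0, 1.0, 0.0], [-0.003, 0.0, -1.0]]
contact_force: [-2.2, 1.5, 8.4]
width: 0.0534
grip_force: 61.1
```

carry_out:
  increments:
    - [-1,0,0,-20,0,0,0]
    - [-1,0,0,-35,0,0,0]
    - [-1,0,0,-35,0,0,0]
    - [-1,0,0,-35,0,0,0]
    - [-1,0,0,-15,0,0,0]

```text
t: 23.32
ee_pos: [0.5866, -0.3163, 0.1476]
eef_rot: [[-1.0, 0.0, 0.007], [0.0, 1.0, -0.003], [-0.007, -0.003, -1.0]]
contact_force: [2.0, -0.2, -0.0]
width: 0.0527
grip_force: 63.1
```

carry_out:
  increments:
    - [-1,10.2,34.2,0,0,0,0]
    - [-1,10.2,34.2,0,0,0,0]
    - [-1,10.2,34.2,0,0,0,0]
    - [-1,10.2,34.2,0,0,0,0]
    - [-1,10.2,34.2,0,0,0,0]

```text
t: 23.73
ee_pos: [0.5331, -0.1422, 0.142]
eef_rot: [[-1.0, 0.0, 0.001], [0.0, 1.0, 0.0], [-0.001, 0.0, -1.0]]
contact_force: [0.2, -0.6, -0.3]
width: 0.0531
grip_force: 63.2
```

carry_out:
  increments:
    - [-1,10.2,34.2,0,0,0,0]
    - [-1,10.2,34.2,0,0,0,0]
    - [-1,10.2,34.2,0,0,0,0]
    - [-1,10.2,34.2,0,0,0,0]
    - [-1,10.2,34.2,0,0,0,0]

```text
t: 24.15
ee_pos: [0.4821, 0.0289, 0.1424]
eef_rot: [[-1.0, 0.0, 0.001], [0.0, 1.0, 0.001], [-0.001, 0.001, -1.0]]
contact_force: [-0.2, 0.0, -0.9]
width: 0.0529
grip_force: 63.2
```

carry_out:
  increments:
    - [-1,10.2,34.2,0,0,0,0]
    - [-1,10.2,34.2,0,0,0,0]
    - [-1,10.2,34.2,0,0,0,0]
    - [-1,10.2,34.2,0,0,0,0]
    - [-1,0,0,0,0,0,0]

```text
t: 24.57
ee_pos: [0.4393, 0.1718, 0.1422]
eef_rot: [[-1.0, -0.01, -0.0], [-0.01, 1.0, 0.004], [0.0, 0.004, -1.0]]
contact_force: [-0.3, 0.8, -1.2]
width: 0.0533
grip_force: 63.2
```

carry_out:
  increments:
    - [-1,0,0,0,0,0,0]
    - [-1,0,0,0,0,0,0]
    - [-1,0,0,0,0,0,0]
    - [-1,0,0,0,0,0,0]

```text
t: 24.9
ee_pos: [0.4425, 0.1629, 0.142]
eef_rot: [[-1.0, 0.003, 0.0], [0.003, 1.0, 0.0], [-0.0, 0.0, -1.0]]
contact_force: [-1.0, 0.5, -0.7]
width: 0.053
grip_force: 63.2
```

```bash
python3 -c "
from h import *
c=snap('wrist','w12.png'); s=r.sense();print(s['t'],s['ee_pos'],s['contact_force'],s['width'])
im=cv2.imread('pics/w12.png'); x,y,w,h,a=b=find(im,(105,80,15),(130,255,255),(100,340)); z=s['ee_pos'][2]-.004
print('blue',b,ray(c,(x+w/2-.5,y),z)+[.028,0,0], ray(c,(x+w/2-.5,y+h-1),z+.016)-[.028,0,0])
x,y,w,h,a=b=find(im,(50,60,20),(95,255,255),(100,330));print('green',b,ray(c,(x+w/2-.5,y),.045)+[.03,0,0])"
```

```text
24.95 [0.44235567 0.16297388 0.14188264] [-0.07904005  0.64024277 -0.57352584] 0.05302752200813899
blue (np.int32(263), np.int32(203), np.int32(114), np.int32(115), np.int32(8482)) [0.44195756 0.16152684 0.13788264] [0.44038702 0.16136861 0.15388264]
green (np.int32(284), np.int32(171), np.int32(74), np.int32(45), np.int32(1704)) [0.44363436 0.16235809 0.045     ]
```

carry_out:
  increments:
    - [-1,-2,1,20,0,0,0]
    - [-1,0,0,25,0,0,0]
    - [-1,0,0,15,0,0,0]
    - [-1,0,0,0,0,0,0]
    - [-1,0,0,6,0,0,0]

```text
t: 25.37
ee_pos: [0.4446, 0.1647, 0.0762]
eef_rot: [[-1.0, 0.001, 0.001], [0.001, 1.0, 0.0], [-0.001, 0.0, -1.0]]
contact_force: [1.1, -0.0, -0.6]
width: 0.0535
grip_force: 63.2
```

carry_out:
  increments:
    - [-1,0,0,6,0,0,0]
    - [-1,0,0,5,0,0,0]
    - [-1,0,0,0,0,0,0]

```text
t: 25.62
ee_pos: [0.4438, 0.1651, 0.0645]
eef_rot: [[-1.0, 0.0, -0.0], [0.0, 1.0, -0.0], [0.0, -0.0, -1.0]]
contact_force: [-0.5, -1.2, -0.4]
width: 0.0531
grip_force: 63.2
```

carry_out:
  increments:
    - [-1,0,0,5,0,0,0]
    - [-1,0,0,4,0,0,0]
    - [-1,0,0,0,0,0,0]
    - [-1,0,0,0,0,0,0]

```text
t: 25.95
ee_pos: [0.4438, 0.1652, 0.0557]
eef_rot: [[-1.0, -0.0, -0.0], [-0.0, 1.0, -0.0], [0.0, -0.0, -1.0]]
contact_force: [-0.1, 0.6, -0.7]
width: 0.0531
grip_force: 63.2
```

carry_out:
  increments:
    - [-1,0,0,1.7,0,0,0]
    - [-1,0,0,0,0,0,0]
    - [1,0,0,0,0,0,0]
    - [1,0,0,0,0,0,0]
    - [1,0,0,0,0,0,0]

```text
t: 26.37
ee_pos: [0.444, 0.1654, 0.0543]
eef_rot: [[-1.0, -0.0, 0.0], [-0.0, 1.0, 0.0], [-0.0, 0.0, -1.0]]
contact_force: [-0.0, -0.2, 0.5]
width: 0.0851
grip_force: 0.0
```

carry_out:
  increments:
    - [1,0,0,0,0,0,0]
    - [1,0,0,-20,0,0,0]
    - [1,0,0,-35,0,0,0]
    - [1,0,0,-35,0,0,0]
    - [1,0,0,-15,0,0,0]

```text
t: 26.78
ee_pos: [0.446, 0.166, 0.1634]
eef_rot: [[-1.0, 0.0, 0.005], [0.0, 1.0, 0.003], [-0.005, 0.003, -1.0]]
contact_force: [1.9, 0.3, 0.5]
width: 0.0856
grip_force: 0.0
```

carry_out:
  increments:
    - [1,-18.2,-29.7,0,0,0,0]
    - [1,-18.2,-29.7,0,0,0,0]
    - [1,-18.2,-29.7,0,0,0,0]
    - [1,-18.2,-29.7,0,0,0,0]
    - [1,-18.2,-29.7,0,0,0,0]

```text
t: 27.2
ee_pos: [0.5357, 0.0155, 0.1595]
eef_rot: [[-1.0, -0.001, 0.001], [-0.001, 1.0, 0.001], [-0.001, 0.001, -1.0]]
contact_force: [1.3, 0.4, 0.5]
width: 0.0855
grip_force: 0.0
```

carry_out:
  increments:
    - [1,-18.2,-29.7,0,0,0,0]
    - [1,-18.2,-29.7,0,0,0,0]
    - [1,-18.2,-29.7,0,0,0,0]
    - [1,-18.2,-29.7,0,0,0,0]
    - [1,0,0,0,0,0,0]

```text
t: 27.62
ee_pos: [0.6092, -0.1104, 0.1592]
eef_rot: [[-1.0, 0.008, 0.002], [0.008, 1.0, -0.007], [-0.002, -0.007, -1.0]]
contact_force: [-1.8, -1.4, 0.4]
width: 0.0857
grip_force: 0.0
```

carry_out:
  increments:
    - [1,0,0,0,0,0,0]
    - [1,0,0,0,0,0,0]
    - [1,0,0,0,0,0,0]

```text
t: 27.87
ee_pos: [0.6075, -0.1002, 0.1589]
eef_rot: [[-1.0, -0.002, -0.0], [-0.002, 1.0, 0.001], [0.0, 0.001, -1.0]]
contact_force: [-0.0, 0.5, 0.3]
width: 0.0858
grip_force: 0.0
```

```bash
python3 -c "
from h import *
c=snap('wrist','w13.png'); s=r.sense();print(s['t'],s['ee_pos'],s['width'])
im=cv2.imread('pics/w13.png');x,y,w,h,a=b=find(im,(0,120,25),(10,255,255),(100,330));print(b,ray(c,(x+w/2-.5,y+h-1),.006)-[.024,0,0],ray(c,(x+w/2-.5,y),.0)+[.024,0,0])
K=np.array([[c['fx'],0,c['cx']],[0,c['fy'],c['cy']],[0,0,1]])
print(cv2.projectPoints(np.array([[.608,-.1024,.028],[.608,-.1024,0]]),np.array(c['rvec']),np.array(c['tvec']),K,None)[0])
a=cv2.resize(im[140:260,260:380],None,fx=4,fy=4); cv2.imwrite('pics/w13c.png',a)"
```

```text
27.9167 [ 0.60752923 -0.09999983  0.15905985] 0.08562369273199935
(np.int32(295), np.int32(174), np.int32(48), np.int32(43), np.int32(916)) [ 0.61033653 -0.10229674  0.006     ] [ 0.61613038 -0.10235424  0.        ]
[[[318.38442272 196.30765384]]

 [[318.43702179 189.46753819]]]
```

View pics/w13c.png

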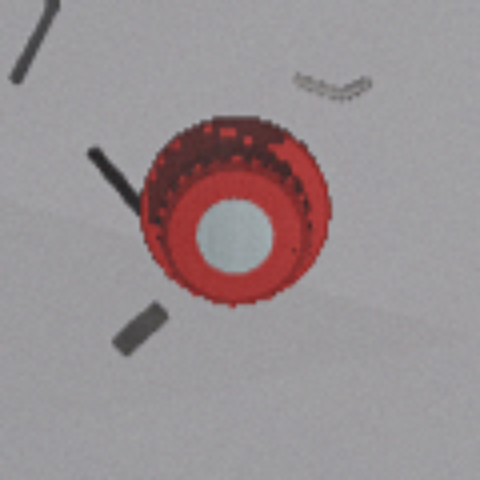

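Cap's steel dot at (318.75,199) → cap at (.6105,-.102). Descend and grip the knob.

carry_out:
  increments:
    - [1,-3,-2,25,0,0,0]
    - [1,0,0,35,0,0,0]
    - [1,0,0,35,0,0,0]
    - [1,0,0,35,0,0,0]
    - [1,0,0,12,0,0,0]

```text
t: 28.33
ee_pos: [0.6072, -0.1012, 0.0124]
eef_rot: [[-1.0, -0.003, -0.007], [-0.003, 1.0, 0.002], [0.007, 0.002, -1.0]]
contact_force: [-1.1, 0.5, -1.2]
width: 0.0853
grip_force: 0.0
```

carry_out:
  increments:
    - [1,0,0,6,0,0,0]
    - [1,0,0,0,0,0,0]
    - [1,0,0,0,0,0,0]
    - [1,0,0,0,0,0,0]

```text
t: 28.67
ee_pos: [0.6126, -0.1041, 0.0136]
eef_rot: [[-1.0, -0.0, 0.004], [-0.0, 1.0, -0.0], [-0.004, -0.0, -1.0]]
contact_force: [0.3, 0.5, 0.4]
width: 0.0852
grip_force: 0.0
```

carry_out:
  increments:
    - [-1,0,0,0,0,0,0]
    - [-1,0,0,0,0,0,0]
    - [-1,0,0,0,0,0,0]
    - [-1,0,0,0,0,0,0]
    - [-1,0,0,0,0,0,0]

```text
t: 29.08
ee_pos: [0.6114, -0.1039, 0.012]
eef_rot: [[-1.0, -0.0, 0.001], [-0.0, 1.0, 0.0], [-0.001, 0.0, -1.0]]
contact_force: [-0.8, 1.0, 4.8]
width: 0.0335
grip_force: 59.5
```

carry_out:
  increments:
    - [-1,0,0,0,0,0,0]
    - [-1,0,0,0,0,0,0]

```text
t: 29.25
ee_pos: [0.6114, -0.1039, 0.012]
eef_rot: [[-1.0, -0.0, 0.001], [-0.0, 1.0, 0.0], [-0.001, 0.0, -1.0]]
contact_force: [-1.6, 1.3, 6.1]
width: 0.0333
grip_force: 59.4
```

carry_out:
  increments:
    - [-1,0,0,-20,0,0,0]
    - [-1,0,0,-35,0,0,0]
    - [-1,0,0,-35,0,0,0]
    - [-1,0,0,-25,0,0,0]
    - [-1,0,0,0,0,0,0]

```text
t: 29.67
ee_pos: [0.6142, -0.1052, 0.1319]
eef_rot: [[-1.0, 0.0, 0.009], [0.0, 1.0, -0.001], [-0.009, -0.001, -1.0]]
contact_force: [1.8, 0.2, -0.7]
width: 0.0338
grip_force: 59.8
```

carry_out:
  increments:
    - [-1,18.7,29.7,0,0,0,0]
    - [-1,18.7,29.7,0,0,0,0]
    - [-1,18.7,29.7,0,0,0,0]
    - [-1,18.7,29.7,0,0,0,0]
    - [-1,18.7,29.7,0,0,0,0]

```text
t: 30.08
ee_pos: [0.5155, 0.0456, 0.1251]
eef_rot: [[-1.0, -0.0, -0.001], [-0.0, 1.0, -0.0], [0.001, -0.0, -1.0]]
contact_force: [0.4, 1.5, -0.4]
width: 0.0339
grip_force: 60.0
```

carry_out:
  increments:
    - [-1,18.7,29.7,0,0,0,0]
    - [-1,18.7,29.7,0,0,0,0]
    - [-1,18.7,29.7,0,0,0,0]
    - [-1,18.7,29.7,0,0,0,0]
    - [-1,0,0,0,0,0,0]

```text
t: 30.5
ee_pos: [0.4376, 0.1698, 0.125]
eef_rot: [[-1.0, -0.01, -0.004], [-0.01, 1.0, 0.002], [0.004, 0.003, -1.0]]
contact_force: [-0.7, 0.1, -1.6]
width: 0.0336
grip_force: 60.0
```

carry_out:
  increments:
    - [-1,0,0,0,0,0,0]
    - [-1,0,0,0,0,0,0]
    - [-1,0,0,0,0,0,0]
    - [-1,0,0,0,0,0,0]

```text
t: 30.83
ee_pos: [0.443, 0.1618, 0.1259]
eef_rot: [[-1.0, 0.003, -0.0], [0.003, 1.0, -0.001], [0.0, -0.001, -1.0]]
contact_force: [0.2, -0.1, -1.2]
width: 0.0332
grip_force: 60.0
```

```bash
python3 -c "
from h import *
c=snap('wrist','w14.png'); s=r.sense();z=s['ee_pos'][2]-.012;print(s['t'],s['ee_pos'],s['contact_force'],s['width'])
im=cv2.imread('pics/w14.png')
x,y,w,h,a=b=find(im,(0,100,15),(12,255,255),(150,399)); print('cap',b,ray(c,(x+w/2-.5,y),z)+[.024,0,0])
x,y,w,h,a=b=find(im,(105,80,15),(130,255,255),(100,300)); print('blue',b,ray(c,(x+w/2-.5,y),.05)+[.028,0,0])
x,y,w,h,a=b=find(im,(50,60,15),(95,255,255),(100,300)); print('green',b,ray(c,(x+w/2-.5,y),.04)+[.03,0,0])"
```

```text
30.8833 [0.44298767 0.16195576 0.12595035] [-0.6317048   0.04673886 -0.71128534] 0.033441235622744106
cap (np.int32(278), np.int32(205), np.int32(78), np.int32(99), np.int32(2122)) [0.44186315 0.15888433 0.11395035]
blue (np.int32(285), np.int32(177), np.int32(80), np.int32(57), np.int32(1886)) [0.4430487  0.16409107 0.05      ]
green (np.int32(283), np.int32(174), np.int32(64), np.int32(48), np.int32(283)) [0.4446215  0.15666358 0.04      ]
```

carry_out:
  increments:
    - [-1,0,2,15,0,0,0]
    - [-1,0,0,15,0,0,0]
    - [-1,0,0,6,0,0,0]
    - [-1,0,0,0,0,0,0]
    - [-1,0,0,0,0,0,0]

```text
t: 31.3
ee_pos: [0.4426, 0.1647, 0.0901]
eef_rot: [[-1.0, 0.001, -0.0], [0.001, 1.0, -0.001], [0.0, -0.001, -1.0]]
contact_force: [-0.5, -0.8, -1.6]
width: 0.0335
grip_force: 60.0
```

carry_out:
  increments:
    - [-1,0,0,4,0,0,0]
    - [-1,0,0,3,0,0,0]
    - [-1,0,0,0,0,0,0]
    - [-1,0,0,0,0,0,0]

```text
t: 31.63
ee_pos: [0.4432, 0.1648, 0.0834]
eef_rot: [[-1.0, 0.0, 0.001], [0.0, 1.0, -0.0], [-0.001, -0.0, -1.0]]
contact_force: [1.5, -1.8, -0.2]
width: 0.0334
grip_force: 60.1
```

carry_out:
  increments:
    - [-1,0,0,3,0,0,0]
    - [-1,0,0,2,0,0,0]
    - [-1,0,0,0.5,0,0,0]
    - [-1,0,0,0,0,0,0]
    - [-1,0,0,0,0,0,0]

```text
t: 32.05
ee_pos: [0.4436, 0.1643, 0.078]
eef_rot: [[-1.0, 0.001, 0.002], [0.001, 1.0, -0.001], [-0.002, -0.001, -1.0]]
contact_force: [2.6, -5.7, 3.2]
width: 0.0337
grip_force: 60.5
```

carry_out:
  increments:
    - [1,0,0,0,0,0,0]
    - [1,0,0,0,0,0,0]
    - [1,0,0,0,0,0,0]
    - [1,0,0,0,0,0,0]
    - [1,0,0,0,0,0,0]

```text
t: 32.47
ee_pos: [0.4421, 0.1657, 0.0775]
eef_rot: [[-1.0, -0.001, -0.0], [-0.001, 1.0, 0.0], [0.0, 0.0, -1.0]]
contact_force: [0.8, -0.2, -0.5]
width: 0.0856
grip_force: 0.0
```

carry_out:
  increments:
    - [1,0,0,-20,0,0,0]
    - [1,0,0,-35,0,0,0]
    - [1,0,0,-35,0,0,0]
    - [1,0,0,-20,0,0,0]
    - [1,0,0,0,0,0,0]

```text
t: 32.88
ee_pos: [0.4451, 0.1668, 0.1924]
eef_rot: [[-1.0, -0.0, 0.007], [-0.0, 1.0, 0.006], [-0.007, 0.006, -1.0]]
contact_force: [0.5, 0.2, -0.1]
width: 0.0852
grip_force: 0.0
```

carry_out:
  increments:
    - [1,0,0,0,0,0,0]
    - [1,0,0,0,0,0,0]
    - [1,0,0,0,0,0,0]

```text
t: 33.13
ee_pos: [0.4414, 0.165, 0.1862]
eef_rot: [[-1.0, -0.0, -0.002], [-0.0, 1.0, -0.001], [0.002, -0.001, -1.0]]
contact_force: [-0.4, -0.1, -0.8]
width: 0.0851
grip_force: 0.0
```

```bash
python3 -c "
from h import *
s=r.sense();print(s['t'],s['ee_pos'])
for n in('wrist','scene'):
  c=snap(n,n+'F.png'); im=cv2.imread('pics/'+n+'F.png'); hsv=cv2.cvtColor(im,cv2.COLOR_BGR2HSV)
  K=np.array([[c['fx'],0,c['cx']],[0,c['fy'],c['cy']],[0,0,1]])
  P=lambda p:cv2.projectPoints(np.array([p],float),np.array(c['rvec']),np.array(c['tvec']),K,None)[0].ravel()
  print(n,'expected dot',P((.443,.163,.094)),'if 4mm high',P((.443,.163,.098)))
  print('exp base mids: cap',P((.443,.163,.066)),'blue',P((.443,.163,.058)),'green',P((.443,.163,.045)),'black',P((.443,.163,.032)))
  u,v=P((.443,.163,.06)).astype(int); w=60 if n=='wrist' else 30
  for nm,lo,hi in(('red',(0,100,15),(12,255,255)),('blue',(105,80,15),(130,255,255)),('green',(50,60,15),(95,255,255)),('steel',(0,0,120),(180,40,230))):
    m=cv2.inRange(hsv,np.array(lo),np.array(hi))[v-w:v+w,u-w:u+w]; k,_,st,ce=cv2.connectedComponentsWithStats(m)
    for i in range(1,k):
      if st[i,4]>12: print(nm,st[i]+[u-w,v-w,0,0,0],(ce[i]+[u-w,v-w]).round(1))
"
```

```text
33.1333 [0.4414203  0.1649637  0.18618524]
wrist expected dot [318.94992453 209.74125381] if 4mm high [318.9355196  211.19854749]
exp base mids: cap [319.03934195 200.69522153] blue [319.06172511 198.43079989] green [319.09558201 195.00562089] black [319.12665869 191.86170776]
red [ 292  175   54   55 1291] [319.  203.5]
red [331 178   7   7  18] [332.8 181.1]
blue [289 168  63  62 642] [326.7 192.7]
green [287 167  27  43  99] [295.3 182.3]
steel [ 259  138  120  120 7622] [319.4 207.6]
steel [277 187   9  11  38] [280.1 192.5]
steel [308 199  22  21 359] [318.4 209.3]
scene expected dot [247.41597538 178.05146156] if 4mm high [247.26278757 176.66465349]
exp base mids: cap [248.47089522 187.6016429 ] blue [248.76682262 190.28067136] green [249.24263932 194.58823635] black [249.71229094 198.83998888]
red [241 176  16  15 164] [248.4 184.2]
blue [239 189  20  10  99] [248.9 194.3]
green [241 192  20  11  75] [251.4 198.5]
steel [ 218  159   60   60 2256] [245. 184.]
```

The cap's dot is at (318.4,209.3), against (318.9,209.7) expected for a fully seated stack. No unexpected forces were seen on the way. Handing in.

```bash
python3 -c "
from cell import r
print(r.hand_in())"
```

```text
the job is handed in; nothing more can be done
None
```

I built the feed roller on the post in the order asked (hub, black tyre, spacer, middle-sized blue tyre, cap) and handed it in at about 33 s; the last camera check matched a fully seated stack, and the forces showed no contact with the bystanders, though I took no final picture of them.

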